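# Lock the detector's lamp hatch with the slot key

### The arm

A 6-joint arm with a two-finger parallel gripper is mounted at the origin on the work surface. World frame = base frame: x ahead of the robot, y to its left, z up, the work surface at z = 0. Lengths are in m, angles in rad, forces in N, time in s.
With the tool pointing down it reaches from about 0.425 to 0.95 m from the base axis. Payload 3.5 kg.
Tool frame: the origin (TCP) lies midway between the tips of the shut fingers; the grasp point (between the pads) lies 19 mm behind it; z points along the fingers, y is the line along which they close (so a half turn about z gives the same grasp; the last joint's range is limited). The gripper opens to 85 mm and grips with 20 to 120 N. Pads are 22 mm wide; open, the fingers measure 114 mm over their backs; the gripper's body (76 mm by 85 mm) begins 54 mm behind the grasp point. The pads swing forward as they close: fully open they stand 13 mm farther back than shut.
Start: joints at [-1.411, 0.286, 1.577, -0, 1.279, -0.15], TCP at [0.206, -0.643, 0.231] pointing down, gripper open.
Joint ranges: [-2.77, 2.77], [-0.9, 2.22], [0.21, 2.48], [-1.53, 4.67], [0.24, 2.81], [-2.84, 2.84]. Speed limits (rad/s): [2.79, 2.79, 3.14, 3.14, 3.14, 3.14].

### API

Orientations are given as a unit quaternion [x, y, z, w].
In Python, from bench import bot gives the robot as it stands. Calls block until the motion is done:
- bot.movep(position, orientation): joint-space move of the TCP to a pose.
- bot.move_l(position, feed=0.15, attitude=None): straight line of the TCP; attitude=None keeps the orientation; feed is the mean speed in m/s.
- bot.movej(angles): joint-space move.
- bot.grip(opening, force=None): finger opening in m; force is the grip in N (None keeps the last); returns when the fingers have stopped.
- bot.dwell(seconds).
- bot.ik(position, orientation): joint angles nearest the present ones, or None.
- bot.capture(name): name is "scene" or "top"; returns the picture (400x640x3 uint8, blue, green, red); there is no depth.
- bot.get_calibration(name): a dict with "camera_matrix" (3x3 intrinsics, pixels), "D" ([k1, k2, p1, p2, k3] as OpenCV has them; the pictures are not rectified), "origin" and "rotation" of the camera in the world. Camera axes: x right, y down, z forward; pixel columns grow to the right and rows downward; lengths in m; the calibration is good to about 2 mm. A picture is of the moment at which its call begins. get_calibration takes no time and is no camera call.
A pose or a line that the arm cannot do raises bot.PlanningError and nothing moves.
- bot.job_done(): hands the job in; it is judged then, once.
Trained networks look in the newest picture that a camera, given by its name, has taken for a name from the list of things; names that differ only in an ending like _2 or _b are one class to them, and where a whole thing is asked for, a point or a joint stands for the part that bears it (a point fixed in the world has none). Each returns a list of dicts, best first, with "p" (0 to 1); they miss things now and then, are a little off and sometimes report something else, mostly with a low value. They report only what shows in the picture. A call takes as long as a camera call. They do not tell look-alikes from the thing itself.
- bot.cut_out(query, camera): "pixels" (400x640 bool, what is visible of it) and "xy" ([column, row] in pixels, amid what is visible of it).
Readings, each from a call of its own:
- bot.get_t(): time.
- bot.get_joint_positions(): joint angles.
- bot.get_joint_velocities(): joint speeds.
- bot.get_effort(): joint torques, N m.
- bot.get_position(): TCP position.
- bot.get_tool_rot(): TCP orientation.
- bot.get_contact_force(): force on the tool from outside, world axes, zero at the start.
- bot.get_wrist_torque(): the same for the moment, N m.
- bot.get_gripper_width(): finger opening in m.
- bot.get_finger_force(): force on a finger pad.
Only numpy, scipy, OpenCV 4.12 (cv2) and the standard library are available. Lean on these libraries where they do the work, as an engineer would, in place of code of your own. Each camera call takes 0.05 s, during which the arm holds its last target. There are 200 camera calls.

### The job

Take the orange-handled slot key out of its blue stand, seat its blade in the slot of the brass quarter-turn fastener on the detector's lamp hatch, and turn it clockwise (seen from above) to its stop so that the hatch is locked. Then put the key back in its stand, upright with its collar resting on top, and let go. Work gently: never push or twist the detector with the key harder than 25 N, do not touch the detector with the gripper, and leave the jar, flask and tape measure where they are.

Things in the scene. Friction and masses are not known exactly. Their poses are not given: they have to be found in the camera images.
- detector: White compact detector module, 180 x 220 x 90 mm (its x, y, z), fixed to the bench; origin at the centre of its underside. Its grey lamp hatch, already shut, is flush with the top at 90 mm and carries the brass fastener. A red mark on the hatch (towards detector -x) shows where the head's red dot points when open, a green mark (towards +y) when locked.
- lock_nominal (a point): Point of the detector at its (-30, 0, 99) mm, axes as the detector's: centre of the fastener's hole in the hatch, at the height of the head's flat face (9 mm above the hatch). The head floats: its real axis starts up to 6 mm from here along detector x and also along y, unmeasured. Pushed sideways it slides, with about 4 N of friction along each axis, to stops at 7.5 mm.
- fastener (a joint): Turn (rad) of the round brass head, 40 mm diameter, with a slot 4.8 mm wide, 6 mm deep, right across it through its axis, square-edged, open at both ends. Grows clockwise from above: 0 (open) slot along detector x, 1.571 (locked, hard stop) along detector y; at value a the slot is detector x turned by -a about z. Starts at 0.15 to 0.5. Friction about 0.05 N m; stays where left.
- stand: Blue key stand, an 80 x 80 x 50 mm block fixed to the bench, with a 30 x 30 mm square hole 40 mm deep in the middle of its top, sides along the stand's axes; origin at the centre of its underside.
- stand_hole (a point): Centre of the mouth of the stand's hole, at the level of the stand's top (50 mm high).
- key: Slot key, 81 mm tall, about 90 g, standing blade down in the stand; origin mid lower edge of the blade, z up. Upwards: flat steel blade 22 (x) x 3 (y) mm, 18 mm long; round shank 12 mm; black collar 42 mm diameter at 30 to 35 mm, which rests on the stand's top (tip 30 mm below it); orange handle 36 (x) x 14 (y) mm at 35 to 81 mm. Grip it across its 14 mm (key y).
- key_tip (a point): Middle of the blade's lower edge (the key's origin).
- key_grip (a point): Middle of the handle, on the key's axis 60 mm above the blade's lower edge: where to grip.
- jar: White jar with a red cap, 38 mm diameter, 70 mm tall, standing on the detector's top near its rear left corner; origin at the centre of its underside. Leave alone.
- flask: Clear bottle with a blue cap, 70 mm diameter, 150 mm tall, on the bench beside the work; origin at the centre of its underside. Leave alone.
- tape: Yellow tape measure, 66 x 36 x 58 mm, on the bench beside the work; origin at the centre of its underside. Leave alone.
Mind the look-alikes: they are no part of the job. What is shaped like the key but green is not meant.

How it is judged:
By the outcome, as a careful person would: the job done as asked, in the order asked, and still so for the second after the job is handed in, with the robot touching nothing.
It also fails if it takes over 72 s, if anything falls off the work surface, if the arm or the gripper's body presses on something with over 40 N, if the wrist force passes 120 N, or if a joint passes its speed limit or range.

## Working session

There is one attempt and no reset: what is moved stays moved. The work goes in short steps, each a Python script; the robot and the scene stay as the last script left them, time stands still between calls to the robot, and variables do not carry over. Pictures are saved under pics/ and viewed, at most 10 in all, crops included, and the job is handed in when it is done.

```bash
mkdir -p pics; ls; python3 - <<'E'
from bench import bot
import cv2,numpy as np
for n in("scene","top"):
    im=bot.capture(n); cv2.imwrite(f"pics/{n}0.png",im)
    c=bot.get_calibration(n); print(n,{k:np.round(v,4).tolist() for k,v in c.items()})
    for q in("key","stand","detector","fastener","jar","flask","tape"):
        for d in bot.cut_out(q,n):
            ys,xs=np.nonzero(d["pixels"]); print(q,round(d["p"],2),np.round(d["xy"]),len(xs),xs.min(),xs.max(),ys.min(),ys.max())
print(bot.get_t(),bot.get_tool_rot())
E
```

```text
pics
scene {'camera_matrix': [[479.3761, 0.0, 319.7281], [0.0, 479.3761, 194.9111], [0.0, 0.0, 1.0]], 'D': [-0.1413, 0.0, 0.0, 0.0, 0.0], 'origin': [1.17, -0.6567, 0.8822], 'rotation': [0.852, 0.327, -0.151, -0.3801]}
key 0.87 [272. 227.] 290 263 278 214 238
key 0.78 [242. 265.] 389 234 253 247 279
stand 0.81 [269. 241.] 1029 250 292 218 261
detector 0.72 [360. 188.] 5451 311 411 142 228
fastener 0.52 [353. 161.] 147 346 361 159 170
jar 0.94 [404. 156.] 375 393 408 141 169
flask 0.69 [417. 131.] 935 405 429 106 156
tape 0.83 [182. 312.] 745 174 195 294 333
top {'camera_matrix': [[468.3919, 0.0, 316.1603], [0.0, 468.3919, 205.2114], [0.0, 0.0, 1.0]], 'D': [-0.109, 0.0, 0.0, 0.0, 0.0], 'origin': [0.4214, -0.0003, 1.3062], 'rotation': [0.7068, -0.7053, 0.0356, -0.041]}
key 0.55 [375. 211.] 180 367 382 203 217
key 0.48 [414. 203.] 186 405 419 196 211
key 0.47 [264. 203.] 199 258 273 195 210
stand 0.74 [369. 216.] 742 355 392 193 230
detector 0.79 [269. 193.] 5635 221 309 156 230
fastener 0.46 [265. 201.] 160 258 272 196 209
jar 0.7 [233. 167.] 211 224 240 159 176
flask 0.71 [162. 196.] 784 146 181 182 210
tape 0.84 [473. 206.] 447 459 485 192 217
tape 0.37 [265. 194.] 5748 221 309 155 232
0.8 [ 9.88028651e-01  1.54270489e-01 -7.27186564e-06  7.35696014e-06]
```

```bash
python3 - <<'E'
import cv2,numpy as np
t=cv2.imread("pics/top0.png");s=cv2.imread("pics/scene0.png")
a=cv2.resize(t[140:250,130:500],(800,238),interpolation=cv2.INTER_CUBIC)
b=cv2.resize(s[100:340,160:440],(420,360),interpolation=cv2.INTER_CUBIC)
c=cv2.resize(s[205:285,225:300],(338,360),interpolation=cv2.INTER_CUBIC)
o=np.zeros((600,800,3),np.uint8);o[:238]=a;o[240:600,:420]=b;o[240:600,430:768]=c
cv2.imwrite("pics/v1.png",o)
d=cv2.resize(t[150:235,215:315],(700,595),interpolation=cv2.INTER_CUBIC);cv2.imwrite("pics/v2.png",d)
E
```

```text
(no output)
```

View pics/v1.png

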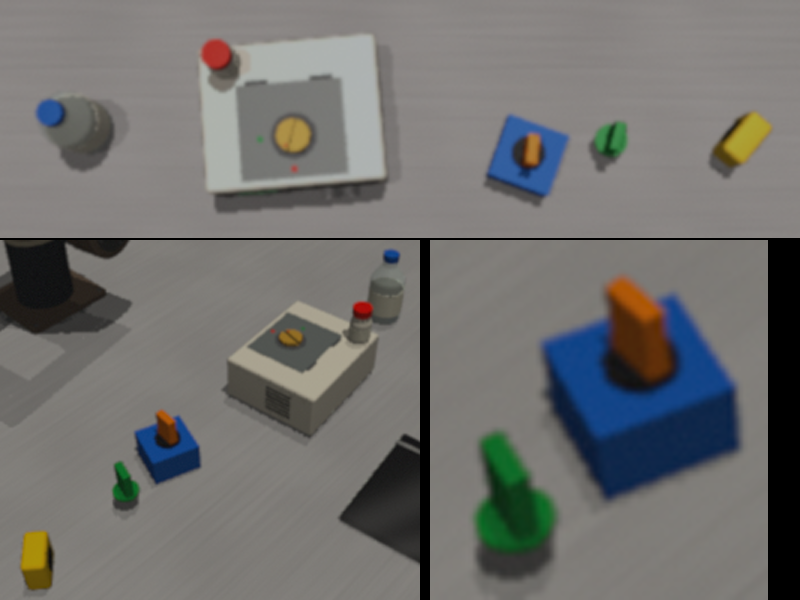

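View pics/v2.png

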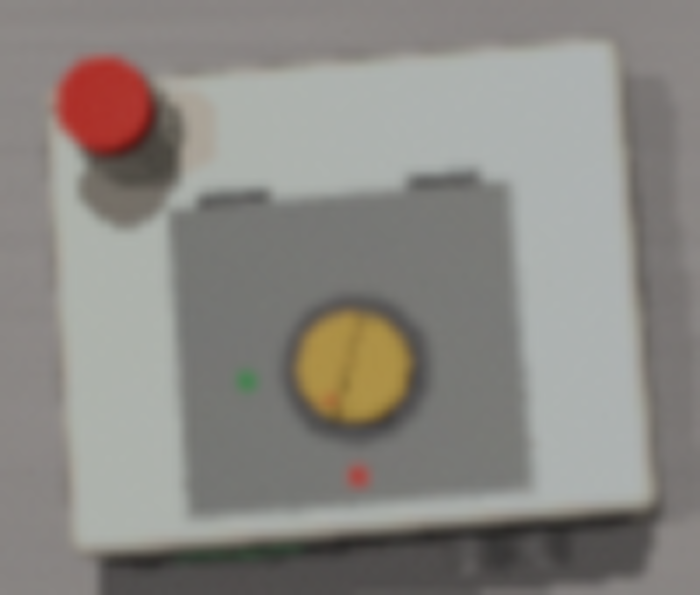

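The key that is meant is the orange one, standing in the blue stand at top (375,211) / scene (272,227). The green key-shaped object at top (414,203) / scene (242,265) stands loose on the bench and is the look-alike, so I leave it. The brass head is at top (265,201), with its slot a little clockwise of detector x.

Next I fit simple solids to the colour masks in both views.

```bash
cat > vis.py <<'E'
import cv2,numpy as np
from scipy.optimize import minimize
from scipy.spatial.transform import Rotation as R
from bench import bot
CAL={n:bot.get_calibration(n) for n in("scene","top")}
def proj(n,P):
    c=CAL[n];Rw=R.from_quat(c["rotation"]).as_matrix().T
    return cv2.projectPoints(np.asarray(P,float).reshape(-1,1,3),cv2.Rodrigues(Rw)[0],-Rw@np.array(c["origin"]),np.array(c["camera_matrix"],float),np.array(c["D"],float))[0][:,0]
def ray(n,uv,z):
    c=CAL[n];q=cv2.undistortPoints(np.array([[uv]],float),np.array(c["camera_matrix"],float),np.array(c["D"],float))[0,0]
    d=R.from_quat(c["rotation"]).apply([q[0],q[1],1]);o=np.array(c["origin"]);return o+d*(z-o[2])/d[2]
def box(sx,sy,h):return np.array([[a*sx/2,b*sy/2,c*h] for a in(-1,1) for b in(-1,1) for c in(0,1)])
def cyl(r,h):
    t=np.linspace(0,6.283,40);return np.array([[r*np.cos(a),r*np.sin(a),c*h] for a in t for c in(0,1)])
def render(n,P,S=6):
    h=cv2.convexHull(np.round(((proj(n,P)+.5)*S-.5)*16).astype(np.int32))
    m=np.zeros((400*S,640*S),np.uint8);cv2.fillConvexPoly(m,h,255,cv2.LINE_AA,4)
    return cv2.resize(m,(640,400),interpolation=cv2.INTER_AREA)/255.
def hsv(im,lo,hi):return (cv2.inRange(cv2.cvtColor(im,cv2.COLOR_BGR2HSV),lo,hi)>0)
def fit(shape,masks,x0,yaw=True,ig={},step=(.006,.006,.006,.15)):
    def P(p):return R.from_euler("z",p[3] if yaw else 0).apply(shape)+p[:3]
    def L(p):
        s=0
        for n,m in masks.items():
            d=np.abs(render(n,P(p))-m)
            if n in ig:d=d[~ig[n]]
            s+=d.sum()
        return s
    x0=np.array(x0,float);best=None
    for k in range(2):
        sim=np.vstack([x0]+[x0+np.eye(len(x0))[i]*step[i]/(1+k) for i in range(len(x0))])
        r=minimize(L,x0,method="Nelder-Mead",options=dict(initial_simplex=sim,xatol=1e-4,fatol=.05,maxfev=160));x0=r.x
    return r.x,r.fun
E
cat > m.py <<'E'
from vis import *
I={n:cv2.imread(f"pics/{n}0.png") for n in("scene","top")}
org={n:hsv(I[n],(4,170,60),(14,255,255)) for n in I}
W={"scene":(slice(205,245),slice(245,300)),"top":(slice(185,240),slice(345,400))}
def win(m,n,w):
    o=np.zeros_like(m);o[w]=m[w];return o
org={n:win(org[n],n,W[n]) for n in I}
blu={n:cv2.morphologyEx(win(hsv(I[n],(100,120,40),(125,255,255)),n,(slice(185,270),slice(240,400))).astype(np.uint8),cv2.MORPH_CLOSE,np.ones((9,9)))>0 for n in I}
bra={"scene":win(hsv(I["scene"],(12,110,70),(32,255,255)),0,(slice(150,180),slice(335,370))),"top":win(hsv(I["top"],(12,110,70),(32,255,255)),0,(slice(185,220),slice(250,285)))}
for k,v in dict(org=org,blu=blu,bra=bra).items(): print(k,{n:(int(v[n].sum()),np.round(np.argwhere(v[n]).mean(0)[::-1],1).tolist()) for n in v})
s0=ray("top",(373,212),.05);f0=ray("top",(265,201),.099);k0=ray("top",(375,211),.1)
ig={n:cv2.dilate(org[n].astype(np.uint8),np.ones((3,3)))>0 for n in I}
print("stand",fit(box(.08,.08,.05),blu,[*s0[:2],0,.35],ig=ig))
print("stand2",fit(box(.08,.08,.05),blu,[*s0[:2],0,-.35],ig=ig))
for y in(0.1,.8,-.5,1.5):print("handle",fit(box(.036,.014,.046),org,[k0[0],k0[1],.055,y]))
br={n:cv2.morphologyEx(bra[n].astype(np.uint8),cv2.MORPH_CLOSE,np.ones((3,3)))>0 for n in bra}
print("head",fit(cyl(.02,.009),br,[*f0[:2],.09],yaw=False))
for n in I: print(n,"head only xy",fit(cyl(.02,.009),{n:br[n]},[*f0[:2],.09],yaw=False))
# detector yaw from marks
t=I["top"]
g=win(hsv(t,(40,60,40),(85,255,255)),0,(slice(190,215),slice(235,260)));r=win(hsv(t,(0,110,60),(8,255,255)),0,(slice(210,225),slice(255,280)))|win(hsv(t,(170,110,60),(180,255,255)),0,(slice(210,225),slice(255,280)))
for k,m in(("green",g),("red",r)):print(k,m.sum(),ray("top",np.argwhere(m).mean(0)[::-1],.09))
for c in((75,545),(655,503),(615,42),(512,183),(170,210),(188,515),(530,488)):print(c,ray("top",(215+c[0]/7-.5,150+c[1]/7-.5),.09))
for a,b in(((362,315),(340,418)),):print("slot",[ray("top",(215+q[0]/7-.5,150+q[1]/7-.5),.099) for q in(a,b)])
E
python3 m.py
```

```text
org {'scene': (182, [271.0, 225.0]), 'top': (21, [373.0, 211.7])}
blu {'scene': (1050, [271.6, 241.3]), 'top': (715, [373.3, 212.2])}
bra {'scene': (140, [353.6, 164.8]), 'top': (203, [265.2, 202.0])}
stand (array([ 0.54049699, -0.14780811,  0.00164975,  1.20347706]), np.float64(347.21176470588233))
stand2 (array([ 0.54064784, -0.14781006,  0.00221757, -0.36121802]), np.float64(347.79215686274506))
handle (array([ 0.53563254, -0.14188419,  0.04475869, -0.32550957]), np.float64(130.46666666666667))
handle (array([ 0.540242  , -0.14071829,  0.04460536,  0.85046449]), np.float64(226.41960784313727))
handle (array([ 0.53509384, -0.14146552,  0.04395739, -0.32041215]), np.float64(130.3372549019608))
handle (array([ 0.52688434, -0.13542612,  0.03370702,  2.21110762]), np.float64(186.82352941176472))
head (array([0.56048041, 0.14110441, 0.09248773]), np.float64(44.85098039215686))
scene head only xy (array([0.52322343, 0.1871509 , 0.04531323]), np.float64(15.686274509803921))
top head only xy (array([0.56092898, 0.14141743, 0.09554166]), np.float64(15.129411764705882))
green 6 [0.55714034 0.18316243 0.09      ]
red 4 [0.52131088 0.14143648 0.09      ]
(75, 545) [0.49517349 0.24686197 0.09      ]
(655, 503) [0.51148553 0.03023103 0.09      ]
(615, 42) [0.68607712 0.04614255 0.09      ]
(512, 183) [0.63199746 0.08457737 0.09      ]
(170, 210) [0.62173037 0.21371154 0.09      ]
(188, 515) [0.50654504 0.20455616 0.09      ]
(530, 488) [0.51698022 0.07679851 0.09      ]
slot [array([0.58066329, 0.13937244, 0.099     ]), array([0.54213367, 0.14701202, 0.099     ])]
```

```bash
cat > m2.py <<'E'
from vis import *
I={n:cv2.imread(f"pics/{n}0.png") for n in("scene","top")}
def win(m,w):
    o=np.zeros_like(m);o[w]=m[w];return o
def hull(m):
    k,l,st,_=cv2.connectedComponentsWithStats(m.astype(np.uint8));m=l==1+st[1:,4].argmax()
    p=np.argwhere(m)[:,::-1].astype(np.int32);o=np.zeros(m.shape,np.uint8);cv2.fillConvexPoly(o,cv2.convexHull(p),1);return o>0
w=(slice(185,270),slice(250,395))
org={n:win(hsv(I[n],(3,120,50),(22,255,255)),w) for n in I}
blu={n:hull(win(hsv(I[n],(100,110,30),(128,255,255)),w)) for n in I}
for n in I:print(n,org[n].sum(),blu[n].sum(), np.argwhere(blu[n]).min(0),np.argwhere(blu[n]).max(0))
ig={n:cv2.dilate(org[n].astype(np.uint8),np.ones((3,3)))>0 for n in I}
S,l=fit(box(.08,.08,.05),blu,[.54,-.148,0,-.36],ig=ig);print("stand",S,l)
for n in I:print(n,fit(box(.08,.08,.05),{n:blu[n]},[.54,-.148,0,-.36],ig=ig))
best=min((fit(box(.036,.014,.046),org,[.54,-.147,.055,y]) for y in(-.3,.3,1.2,-1.2)),key=lambda a:a[1]);print("handle",best)
for n in I:print(n,fit(box(.036,.014,.046),{n:org[n]},best[0]))
o=[]
for n in I:
    im=cv2.resize(I[n][185:270,250:400],None,fx=5,fy=5,interpolation=cv2.INTER_CUBIC)
    for sh,p,c in((box(.08,.08,.05),S,(0,255,0)),(box(.036,.014,.046),best[0],(255,255,0))):
        q=proj(n,R.from_euler("z",p[3]).apply(sh)+p[:3]);q=((q-[250,185]+.5)*5-.5).astype(np.int32)
        for i in range(8):
            for j in range(i):
                if bin(i^j).count("1")==1:cv2.line(im,tuple(map(int,q[i])),tuple(map(int,q[j])),c,1)
    o.append(im[:, :400] if n=="scene" else im[:,350:])
cv2.imwrite("pics/v3.png",np.hstack(o))
E
python3 m2.py
```

```text
scene 212 1318 [218 250] [261 292]
top 301 932 [193 356] [230 392]
stand [ 0.5412355  -0.14862378  0.00230377 -0.3558045 ] 147.44313725490196
scene (array([ 0.52409182, -0.13677096, -0.01950266, -0.35540437]), np.float64(34.56470588235294))
top (array([ 0.54480871, -0.14971236, -0.02058783, -0.35762029]), np.float64(33.48235294117647))
handle (array([ 0.54193576, -0.14671211,  0.05251475, -0.22442312]), np.float64(258.478431372549))
scene (array([ 0.51052512, -0.12250667,  0.01378525, -0.24738263]), np.float64(26.04313725490196))
top (array([ 0.55706322, -0.16198343, -0.07924575, -0.0168906 ]), np.float64(211.0470588235294))
```

View pics/v3.png

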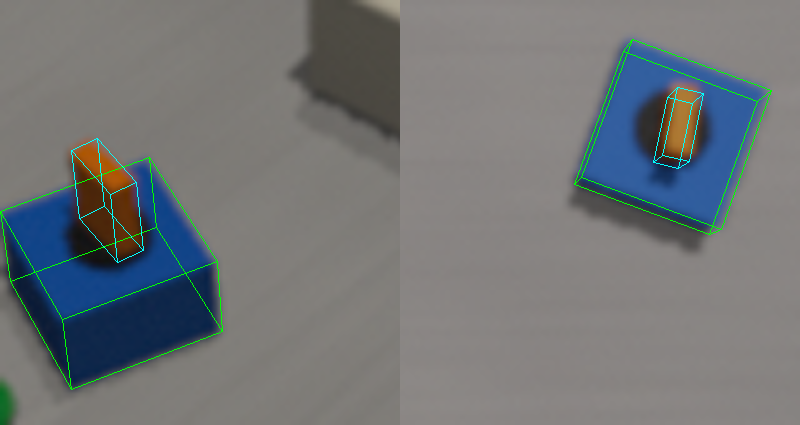

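```bash
cat > m3.py <<'E'
exec(open("m2.py").read().split("ig=")[0])
org={"scene":org["scene"],"top":win(hsv(I["top"],(3,130,110),(25,255,255)),(slice(195,225),slice(362,390)))}
for n in I: org[n]=hull(org[n]);print(org[n].sum(),np.argwhere(org[n]).min(0),np.argwhere(org[n]).max(0))
H=box(.036,.014,.046)
b=min((fit(H,org,[.54,-.147,.055,y]) for y in(-.3,.1,-.6)),key=lambda a:a[1]);print("handle",b)
# per-view at fixed z
def fz(sh,n,m,x0,z):
    L=lambda p:np.abs(render(n,R.from_euler("z",p[2]).apply(sh)+[p[0],p[1],z])-m).sum()
    s=np.vstack([x0]+[np.array(x0)+d for d in np.diag([.005,.005,.1])])
    r=minimize(L,x0,method="Nelder-Mead",options=dict(initial_simplex=s,xatol=1e-4,fatol=.05,maxfev=150));return np.round(r.x,4),round(r.fun,1)
for n in I:
    print(n,"handle z.055",fz(H,n,org[n],[b[0][0],b[0][1],b[0][3]],.055))
    if n=="top":print(n,"stand z0",fz(box(.08,.08,.05),n,blu[n],[.541,-.1486,-.356],0))
bs=win(hsv(I["scene"],(12,110,70),(32,255,255)),(slice(150,180),slice(335,370)));bt=win(hsv(I["top"],(12,110,70),(32,255,255)),(slice(185,220),slice(250,285)))
for n,m in(("scene",bs),("top",bt)): print(n,"head",fz(cyl(.02,.009),n,hull(m),[.5605,.141,0],.09))
E
python3 m3.py
```

```text
scene 212 1318 [218 250] [261 292]
top 301 932 [193 356] [230 392]
226 [213 264] [235 278]
81 [203 373] [215 379]
handle (array([ 0.54219396, -0.14759559,  0.05360435, -0.17763454]), np.float64(58.607843137254896))
scene handle z.055 (array([ 0.5429, -0.1484, -0.1936]), np.float64(26.1))
top handle z.055 (array([ 0.545 , -0.1481, -0.1534]), np.float64(31.8))
top stand z0 (array([ 0.5427, -0.1473, -0.3573]), np.float64(40.8))
scene head (array([0.5576, 0.1422, 0.1249]), np.float64(17.3))
top head (array([0.5616, 0.1422, 0.0043]), np.float64(20.6))
```

```bash
cat > h.py <<'E'
import numpy as np,cv2
from bench import bot
def q(th):return [np.cos(th/2),np.sin(th/2),0,0]
PI=np.pi
def st(m=""):print(m,"t%.2f"%bot.get_t(),"p",np.round(bot.get_position(),4),"F",np.round(bot.get_contact_force(),2),"M",np.round(bot.get_wrist_torque(),3),"w %.4f"%bot.get_gripper_width(),"j",np.round(bot.get_joint_positions(),2))
E
python3 - <<'E'
from h import *
th=PI-.18; x,y=.543,-.148
st()
bot.movep([x,y,.16],q(th));bot.grip(.05,60);st()
bot.move_l([x,y,.061],.12);st("down")
bot.grip(.0,60);bot.dwell(.2);st("grip")
bot.move_l([x,y,.20],.12);bot.dwell(.2);st("up")
for n in("scene","top"):cv2.imwrite(f"pics/{n}1.png",bot.capture(n))
s=cv2.imread("pics/scene1.png");t=cv2.imread("pics/top1.png")
cv2.imwrite("pics/v4.png",np.hstack([cv2.resize(s[130:250,220:340],(400,400)),cv2.resize(t[140:260,310:430],(400,400))]))
E
```

```text
t0.80 p [ 0.2058 -0.6428  0.2313] F [ 0.14 -0.79  0.4 ] M [ 0.002 -0.028  0.024] w 0.0852 j [-1.41  0.29  1.58 -0.    1.28 -0.15]
 t3.40 p [ 0.543  -0.1482  0.16  ] F [-0.18  0.29 -0.8 ] M [0.029 0.063 0.023] w 0.0501 j [-0.45  0.11  1.92 -0.    1.11 -1.84]
down t4.38 p [ 0.5437 -0.1483  0.0619] F [ 0.78 -1.03 -0.39] M [-0.018 -0.026  0.035] w 0.0500 j [-0.45  0.25  1.97  0.    0.93 -1.84]
grip t4.98 p [ 0.5436 -0.1483  0.0619] F [-0.68  0.75  5.29] M [0.059 0.068 0.054] w 0.0137 j [-0.45  0.25  1.97  0.    0.93 -1.84]
up t6.49 p [ 0.5427 -0.1478  0.1992] F [-0.48  0.06 -0.46] M [ 0.018  0.055 -0.032] w 0.0134 j [-0.45  0.07  1.89  0.    1.19 -1.84]
```

View pics/v4.png

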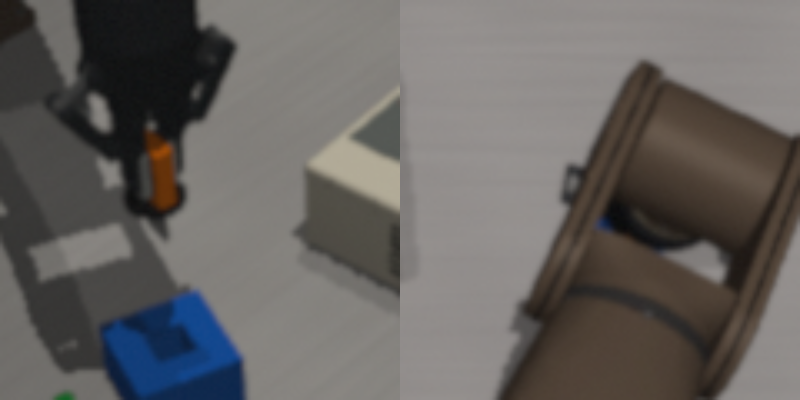

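The orange key is held (pad gap 13.4 mm) and clear of the stand, with the empty hole visible below it. Next I refine the slot angle from the first top picture and go above the fastener.

```bash
cat > slot.py <<'E'
from vis import *
def slot(img,n,c,rng,z=.099):
    g=cv2.cvtColor(img,cv2.COLOR_BGR2GRAY).astype(np.float32)
    s=np.linspace(-.015,.015,31);best=[]
    for a in rng:
        for o in np.arange(-.006,.0061,.0005):
            d=np.array([np.cos(a),np.sin(a)]);nn=np.array([-d[1],d[0]])
            def line(k):
                P=[[*(c+d*t+nn*k),z] for t in s];u=proj(n,P).astype(np.float32)
                return cv2.remap(g,u[:,0],u[:,1],cv2.INTER_CUBIC).mean()
            best.append((line(o)-.5*(line(o+.006)+line(o-.006)),a,o))
    best.sort();return best[:3]
if __name__=="__main__":
    I={n:cv2.imread(f"pics/{n}0.png") for n in("scene","top")}
    for n,c in(("top",[.5616,.1422]),("scene",[.5576,.1422])):print(n,slot(I[n],n,np.array(c),np.arange(-.6,.2,.02)))
E
python3 slot.py; python3 - <<'E'
from h import *
bot.movep([.560,.142,.18],q(PI-.195));bot.move_l([.560,.142,.152],.1);bot.dwell(.3);st()
F=[];
for i in range(10):F.append(np.r_[bot.get_contact_force(),bot.get_wrist_torque()]);bot.dwell(.02)
print(np.mean(F,0).round(2),np.std(F,0).round(3),bot.get_t())
s=bot.capture("scene");cv2.imwrite("pics/scene2.png",s);cv2.imwrite("pics/v5.png",cv2.resize(s[120:190,310:400],(720,560),interpolation=cv2.INTER_CUBIC))
E
```

```text
top [(np.float32(-14.463776), np.float64(-0.2599999999999997), np.float64(0.002000000000000007)), (np.float32(-14.42836), np.float64(-0.2799999999999997), np.float64(0.002000000000000007)), (np.float32(-14.349258), np.float64(-0.23999999999999966), np.float64(0.002000000000000007))]
scene [(np.float32(-30.082008), np.float64(-0.2799999999999997), np.float64(-0.0009999999999999957)), (np.float32(-30.028084), np.float64(-0.2599999999999997), np.float64(-0.0009999999999999957)), (np.float32(-29.942947), np.float64(-0.2999999999999997), np.float64(-0.0009999999999999957))]
 t8.44 p [0.5604 0.142  0.1527] F [ 0.05 -0.74 -1.07] M [-0.005 -0.029  0.054] w 0.0135 j [ 0.07  0.15  1.89  0.    1.1  -1.3 ]
[-0.17 -0.09 -0.73 -0.   -0.   -0.  ] [0.443 0.441 0.407 0.025 0.027 0.033] 8.6083
```

View pics/v5.png

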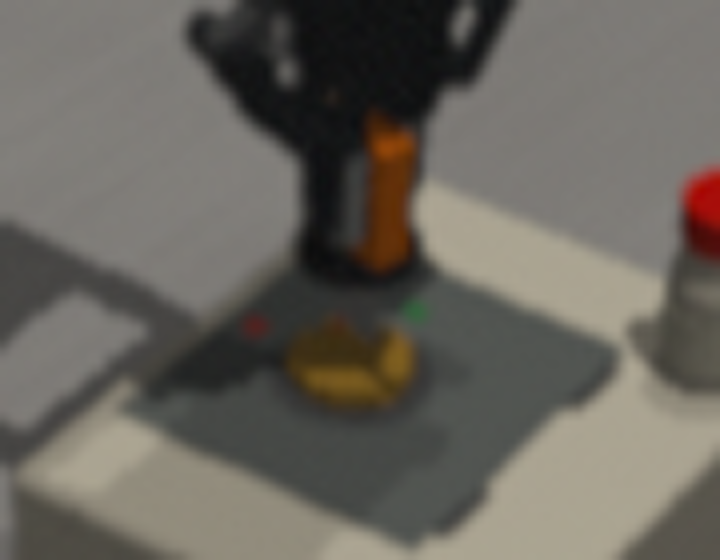

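```bash
cat >> h.py <<'E'
def ft(n=8):
    a=[]
    for i in range(n):a.append(np.r_[bot.get_contact_force(),bot.get_wrist_torque()]);bot.dwell(.008)
    return np.mean(a,0)
E
cat > search.py <<'E'
from h import *
TH=PI-.27;Q=q(TH);n=np.array([np.sin(.27),np.cos(.27)]);c=np.array([.560,.142])
bot.move_l([*c,.150],.08,Q);bot.dwell(.2);b=ft(16);print("base",b.round(2))
def go(k,z):
    bot.move_l([*(c+n*k),z],.02,Q);f=ft()-b;return f,bot.get_position()[2]
def down(k,z,lim=2.5):
    while z>.1325:
        z-=.0006;f,pz=go(k,z)
        if f[2]>lim:break
    print("k %.4f z %.4f pz %.4f"%(k,z,pz),"f",f.round(2),"t%.2f"%bot.get_t());return z,f
z,f=down(0,.146)
if z>.1385:
    zc=z
    for k in np.r_[np.arange(.0005,.0046,.0005),np.arange(.004,-.0051,-.0005)]:
        f,pz=go(k,z)
        print("%.4f z%.4f pz%.4f"%(k,z,pz),f[:3].round(1),end=" | ")
        if f[2]>6:z+=.0003
        if f[2]<1.2:
            z2,f=down(k,z)
            z=z2
            if z<zc-.003:break
            if np.hypot(*f[:2])>8:print("side")
st("end")
E
python3 search.py
```

```text
base [ 0.11 -0.09 -0.81 -0.01  0.01  0.01]
k 0.0000 z 0.1346 pz 0.1349 f [-0.94 -1.66  2.5  -0.34  0.18  0.  ] t15.39
end t15.39 p [0.5601 0.142  0.1349] F [-0.68 -2.04  1.32] M [-0.247  0.19   0.009] w 0.0137 j [ 0.07  0.17  1.9  -0.    1.07 -1.23]
```

The blade went down about 6 mm below the head's face without meeting it and stopped at the slot floor, so it looks seated. Next I raise it 0.8 mm and turn in small steps, watching the forces.

```bash
cat > turn.py <<'E'
from h import *
b=np.array([.11,-.09,-.81,-.01,.01,.01]);c=np.array([.560,.142]);z=.1354;th=-.27
bot.move_l([*c,z],.02);f=ft()-b;print("raised",f.round(2),bot.get_t())
while th>-1.70:
    th-=.07 if th>-1.4 else .02
    bot.move_l([*c,z],.02,q(PI+th));f=ft(8)-b
    print("th%.2f"%th,f[:3].round(1),"M",f[3:].round(2),"t%.1f"%bot.get_t(),c.round(4))
    if abs(f[5])>.16 or np.linalg.norm(f[:3])>12:break
    s=np.linalg.norm(f[:2])
    if s>2.5:c=c+np.clip(f[:2]*.00015,-.0008,.0008)
    if f[2]>3:z+=.0004
st()
E
python3 turn.py
```

```text
raised [-0.08 -1.39  0.48 -0.3   0.03  0.  ] 15.7083
th-0.34 [-1.  -3.2  0.7] M [-0.68  0.17  0.  ] t16.0 [0.56  0.142]
th-0.41 [-0.9 -2.2 -0.1] M [-0.52  0.14  0.02] t16.3 [0.5599 0.1415]
th-0.48 [-1.1 -2.3 -0.3] M [-0.52  0.18  0.02] t16.7 [0.5599 0.1415]
th-0.55 [-0.6 -1.2 -0.9] M [-0.25  0.08 -0.  ] t17.0 [0.5597 0.1412]
th-0.62 [-0.5 -0.5 -1.3] M [-0.13  0.05  0.02] t17.3 [0.5597 0.1412]
th-0.69 [-0.1  0.1 -1.4] M [-0.03  0.04  0.02] t17.6 [0.5597 0.1412]
th-0.76 [-0.7  0.  -1.1] M [ 0.04  0.03 -0.01] t17.9 [0.5597 0.1412]
th-0.83 [-0.3  0.3 -1.5] M [0.12 0.05 0.02] t18.2 [0.5597 0.1412]
th-0.90 [-0.3  0.6 -1.4] M [0.2  0.05 0.01] t18.6 [0.5597 0.1412]
th-0.97 [-0.7  1.3 -0.9] M [0.22 0.04 0.02] t18.9 [0.5597 0.1412]
th-1.04 [-0.3  1.6 -1. ] M [0.25 0.04 0.02] t19.2 [0.5597 0.1412]
th-1.11 [-0.2  1.4 -0.8] M [0.28 0.03 0.04] t19.5 [0.5597 0.1412]
th-1.18 [-0.3  1.7 -0.9] M [0.31 0.02 0.04] t19.8 [0.5597 0.1412]
th-1.25 [ 0.1  1.6 -0.7] M [0.31 0.01 0.  ] t20.1 [0.5597 0.1412]
th-1.32 [-0.6  1.4 -0.7] M [ 0.33  0.02 -0.  ] t20.5 [0.5597 0.1412]
th-1.39 [ 0.1  1.5 -0.6] M [ 0.32 -0.    0.03] t20.8 [0.5597 0.1412]
th-1.46 [ 0.   1.6 -0.5] M [ 0.32 -0.04  0.01] t21.1 [0.5597 0.1412]
th-1.48 [-0.1  1.8 -0.6] M [ 0.34 -0.04  0.02] t21.4 [0.5597 0.1412]
th-1.50 [ 0.1  1.7 -0.3] M [ 0.34 -0.06  0.04] t21.7 [0.5597 0.1412]
th-1.52 [ 0.   2.  -0.2] M [ 0.36 -0.06  0.03] t22.0 [0.5597 0.1412]
th-1.54 [ 0.2  2.  -0. ] M [ 0.36 -0.06  0.04] t22.4 [0.5597 0.1412]
th-1.56 [0.  1.8 0.3] M [ 0.36 -0.06  0.03] t22.7 [0.5597 0.1412]
th-1.58 [ 0.3  1.5 -0.3] M [ 0.38 -0.1   0.03] t23.0 [0.5597 0.1412]
th-1.60 [-0.   1.7  0.1] M [ 0.39 -0.1   0.05] t23.3 [0.5597 0.1412]
th-1.62 [0.2 1.9 0. ] M [ 0.41 -0.08  0.12] t23.6 [0.5597 0.1412]
th-1.64 [0.1 1.9 0.5] M [ 0.42 -0.08  0.2 ] t23.9 [0.5597 0.1412]
 t23.94 p [0.5597 0.1412 0.1354] F [-0.49  1.79 -0.35] M [ 0.39  -0.099  0.141] w 0.0136 j [ 0.07  0.17  1.9  -0.    1.07  0.14]
```

Torque rises sharply from -1.60 to -1.64 rad, which is where the stop plus the blade's play should be. Next I unwind, withdraw, move clear and look.

```bash
python3 - <<'E'
from h import *
b=np.array([.11,-.09,-.81,-.01,.01,.01]);c=[.5597,.1412]
bot.move_l([*c,.1354],.02,q(PI-1.54));print((ft()-b).round(2))
for z in(.1375,.140,.143,.147):bot.move_l([*c,z],.03);print((ft(4)-b).round(1))
bot.move_l([*c,.20],.12)
bot.movep([.543,-.147,.20],q(PI-.1865));bot.dwell(.2);st()
from slot import *
im={n:bot.capture(n) for n in("scene","top")}
for n,c in(("top",[.5616,.1422]),("scene",[.5576,.1422])):
    cv2.imwrite(f"pics/{n}3.png",im[n]);print(n,slot(im[n],n,np.array(c),np.arange(-1.9,-1.0,.02)))
cv2.imwrite("pics/v6.png",np.hstack([cv2.resize(im["top"][180:225,243:288],(400,400),interpolation=cv2.INTER_CUBIC),cv2.resize(im["scene"][140:270,240:370],(400,400),interpolation=cv2.INTER_CUBIC)]))
E
```

```text
[-0.01 -0.06  0.06 -0.   -0.04 -0.01]
[-0.4  0.  -0.2  0.  -0.   0. ]
[-0.   0.1  0.3  0.  -0.  -0. ]
[ 0.1 -0.2 -0.2  0.  -0.   0. ]
[ 0.   0.   0.2  0.  -0.   0. ]
 t27.86 p [ 0.5431 -0.1465  0.1999] F [-0.58  0.02 -0.44] M [ 0.025  0.001 -0.023] w 0.0137 j [-0.44  0.07  1.89  0.    1.19 -1.83]
top [(np.float32(-28.748848), np.float64(-1.4999999999999996), np.float64(0.001000000000000006)), (np.float32(-28.682121), np.float64(-1.5199999999999996), np.float64(0.001000000000000006)), (np.float32(-28.580528), np.float64(-1.4799999999999995), np.float64(0.001000000000000006))]
scene [(np.float32(-26.106552), np.float64(-1.4999999999999996), np.float64(-0.0004999999999999952)), (np.float32(-26.092247), np.float64(-1.5199999999999996), np.float64(-0.0004999999999999952)), (np.float32(-26.090569), np.float64(-1.5199999999999996), np.float64(5.204170427930421e-18))]
```

View pics/v6.png

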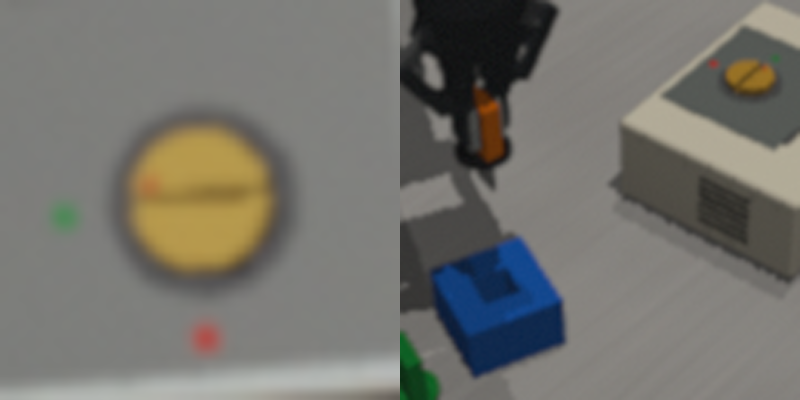

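The slot now lies at -1.50 rad, against about -1.49 expected for locked, and the red dot points at the green mark: locked. Now the key goes back where it came from.

```bash
python3 - <<'E'
from h import *
x,y=.5433,-.1482
bot.movep([x,y,.12],q(PI-.18));bot.dwell(.2);b=ft(12)
bot.move_l([x,y,.070],.06);z=.070
while z>.0585:
    z-=.0007;bot.move_l([x,y,z],.02);f=ft(6)-b
    if f[2]>2 or np.hypot(*f[:2])>5:break
print(round(z,4),f.round(2));st("set")
bot.grip(.05);bot.dwell(.3);st("open")
bot.move_l([x,y,.20],.1);bot.movep([.40,-.40,.25],q(PI-.18));bot.dwell(.3);st()
im={n:bot.capture(n) for n in("scene","top")}
for n in im:cv2.imwrite(f"pics/{n}4.png",im[n])
cv2.imwrite("pics/v7.png",np.hstack([cv2.resize(im["scene"][200:280,230:310],(400,400),interpolation=cv2.INTER_CUBIC),cv2.resize(im["top"][185:245,345:405],(400,400),interpolation=cv2.INTER_CUBIC)]))
E
```

```text
0.0616 [-0.8   0.52  2.7   0.08  0.14  0.04]
set t33.26 p [ 0.5435 -0.1483  0.062 ] F [-0.75  0.11  2.1 ] M [ 0.12   0.153 -0.026] w 0.0133 j [-0.45  0.25  1.97  0.    0.93 -1.84]
open t34.00 p [ 0.5433 -0.1482  0.0616] F [-0.23 -0.29 -0.4 ] M [-0.037 -0.002 -0.068] w 0.0498 j [-0.45  0.25  1.97 -0.    0.93 -1.84]
 t36.97 p [ 0.4006 -0.3992  0.2498] F [-0.63  0.56 -0.47] M [ 0.028 -0.008 -0.044] w 0.0498 j [-0.96  0.03  1.83  0.    1.28 -2.36]
```

View pics/v7.png

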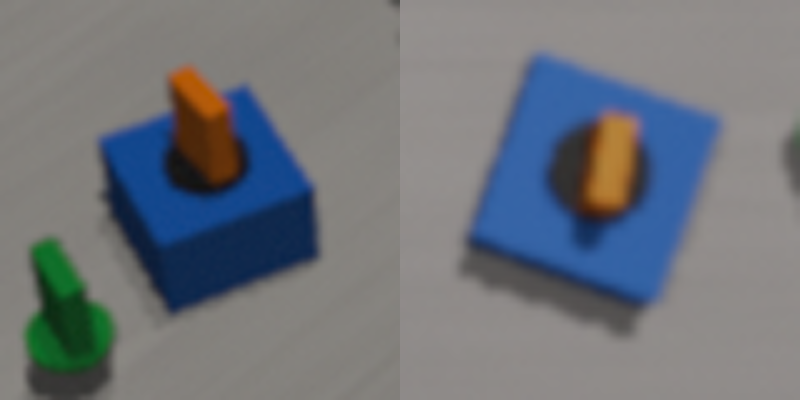

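The key stands upright in its stand, collar flat on top, and the gripper is clear. I hand the job in.

```bash
python3 -c "
from bench import bot
print(bot.job_done(),bot.get_t())"
```

```text
the job is handed in; nothing more can be done
the job is handed in; nothing more can be done
```

The hatch is locked, the orange key is back upright in its stand with its collar on top and released, and the job was handed in after about 37 s; averaged contact forces on the detector stayed under about 4 N, with 0.2 N m at the stop.

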